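# Find the firm spring perch and stand the sample canister on it

## Robot

A 7-joint arm with a two-finger parallel gripper is mounted at the origin on the work surface. World frame = base frame: x ahead of the robot, y to its left, z up, the work surface at z = 0. Lengths are in m, angles in rad, forces in N, time in s.
With the tool pointing down it reaches from about 0.425 to 0.95 m from the base axis. Payload 4.7 kg.
Tool frame: the origin (TCP) lies between the finger pads; the fingertips stand 25 mm ahead of it and the grasp point (between the pads) lies 6 mm ahead of it; z points along the fingers, y is the line along which they close (so a half turn about z gives the same grasp; the last joint's range is limited). The gripper opens to 85 mm and grips with 20 to 120 N. Pads are 22 mm wide; open, the fingers measure 114 mm over their backs; the gripper's body (76 mm by 85 mm) begins 54 mm behind the grasp point. The pads swing forward as they close: fully open they stand 13 mm farther back than shut.
Start: joints at [-0.029, 0.469, -0.049, 1.532, 0.024, 1.141, -0.082], TCP at [0.675, 0, 0.256] pointing down, gripper open.
Joint ranges: [-2.59, 2.59], [-0.33, 1.99], [-1.39, 1.29], [0.1, 2.45], [-1.04, 4.18], [0.21, 1.99], [-2.66, 2.66]. Speed limits (rad/s): [2.57, 2.57, 3.14, 3.14, 3.14, 3.14, 3.14].

## Interface

Orientations are given as a 3x3 rotation matrix whose columns are the frame's x, y, z axes.
In Python, from rig import * gives the robot as it stands. Calls block until the motion is done:
- movep(position, orientation): joint-space move of the TCP to a pose.
- move_l(position, attitude=None, feed=0.15, until_force=None): straight line of the TCP; attitude=None keeps the orientation; feed is the mean speed in m/s. With until_force (N) it stops when the force on the tool has changed by that much, and returns True; else False.
- move_joints(angles): joint-space move.
- command_gripper(opening, newtons=None): finger opening in m; newtons is the grip in N (None keeps the last); returns when the fingers have stopped.
- sleep(seconds).
- inverse_kinematics(position, orientation): joint angles nearest the present ones, or None.
- sense(): the state.
- camera(name): name is "scene" or "side" or "wrist"; returns (picture, depth): 420x560x3 uint8, red, green, blue; 420x560 float32, m along the optical axis (not along the pixel's ray), 0 where there is no reading.
- camera_params(name): a dict with "K" (3x3 intrinsics, pixels), "position" and "rotation" of the camera in the world; the wrist camera has in their place "tool_from_camera" (4x4, takes a point from camera to tool coordinates, whose origin is the TCP and whose axes are the flange's). Camera axes: x right, y down, z forward; pixel columns grow to the right and rows downward; lengths in m; the calibration is good to about 2 mm. A picture is of the moment at which its call begins: read the wrist's pose just before it. camera_params takes no time and is no camera call.
A pose or a line that the arm cannot do raises Unreachable and nothing moves.
- finish_job(): hands the job in; it is judged then, once.
The state is a dict: "time_s": time; "joint_pos": joint angles; "qd": joint speeds; "joint_efforts": joint torques, N m; "position": TCP position; "tcp_rot": TCP orientation; "wrist_force": force on the tool from outside, world axes, zero at the start; "ft_torque": the same for the moment, N m; "finger_gap": finger opening in m; "gripper_force": force on a finger pad.
Only numpy, scipy, OpenCV 4.12 (cv2) and the standard library are available. Lean on these libraries where they do the work, as an engineer would, in place of code of your own. Each camera call takes 0.05 s, during which the arm holds its last target. There are 200 camera calls.

## Task

Three spring perches are clamped in the rack and only one of them still has its full spring. Feel them in turn, from the left end to the right: with the closed fingertips gently press the free end of each down onto its stop, hold it there for a moment and let it rise. Then stand the steel canister upright on the middle of the pad of the stiffest perch, where it must be carried clear of the stop: never let the canister push any perch down to its stop, do not try it on the weak ones, and leave the other things alone.

Things in the scene. Friction and masses are not known exactly. Their poses are not given: they have to be found in the camera images.
- rack: Fixed rack: plate 210 x 270 x 12 mm with a clamp block (x +40 to +100 mm, top 85 mm high) along its far edge. Origin: centre of the plate's underside; x points from the pads to the block, y to its left end (robot's view), z up. Three like-looking leaf springs stick out of the block along -x at y +90, 0, -90 mm, each with a round pad on its free end and a dark rubber-capped stop post under it.
- pad_left: Round steel pad on the free end of the left perch (left to right as the robot sees them, left is +y): 64 mm across, 5 mm thick. Origin: centre of its top face, 70 mm above the work surface when unloaded; z up. 110 mm from the clamp edge on which the leaf bends. Pressing harder than 20 N would bend the leaf for good.
- perch_left (a joint): Bend of the left perch in rad: 0 at rest, 0.11 just on its stop (pad centre sunk 12 mm). It springs back when let go. The force at the pad centre grows evenly with the bend; to reach the stop takes about 1, 2.5 and 6 N on the three perches, dealt out anew each time and not visible. On the stop the force rises far more steeply, about 10 N/mm (rubber).
- pad_middle: Round steel pad on the free end of the middle perch (left to right as the robot sees them, left is +y): 64 mm across, 5 mm thick. Origin: centre of its top face, 70 mm above the work surface when unloaded; z up. 110 mm from the clamp edge on which the leaf bends. Pressing harder than 20 N would bend the leaf for good.
- perch_middle (a joint): Bend of the middle perch in rad: 0 at rest, 0.11 just on its stop (pad centre sunk 12 mm). It springs back when let go. The force at the pad centre grows evenly with the bend; to reach the stop takes about 1, 2.5 and 6 N on the three perches, dealt out anew each time and not visible. On the stop the force rises far more steeply, about 10 N/mm (rubber).
- pad_right: Round steel pad on the free end of the right perch (left to right as the robot sees them, left is +y): 64 mm across, 5 mm thick. Origin: centre of its top face, 70 mm above the work surface when unloaded; z up. 110 mm from the clamp edge on which the leaf bends. Pressing harder than 20 N would bend the leaf for good.
- perch_right (a joint): Bend of the right perch in rad: 0 at rest, 0.11 just on its stop (pad centre sunk 12 mm). It springs back when let go. The force at the pad centre grows evenly with the bend; to reach the stop takes about 1, 2.5 and 6 N on the three perches, dealt out anew each time and not visible. On the stop the force rises far more steeply, about 10 N/mm (rubber).
- canister: Closed upright steel sample canister, a plain cylinder 50 mm in diameter and 80 mm high, about 0.36 kg, loose on the work surface beside the rack, either side. Origin: centre of its underside; z up. Its weight sinks the stiffest perch by about 7 mm; the other two would go right down on their stops.
- jar: Glass jar with a white lid, 64 mm in diameter, 85 mm high, loose, on the other side of the rack; to be left alone. Origin: centre of its underside.
- tweezers: Steel tweezers lying flat, 140 mm long, 4 mm thick, to the left of the rack; to be left alone. Origin: middle, on the underside.
There are look-alikes about, which are no part of the job. Leave any red look-alike of the canister alone.

How it is judged:
On the way, in this order (a step that is already met when the one before it is completed fails the run):
1. The left perch is pressed down onto its stop with the fingertips (bend over 0.102 rad) and held for 0.2 s (value of joint perch_left above 0.102 rad and contact force between the fingers and pad_left above 0.5 N), for 0.2 s.
2. The middle perch is pressed down onto its stop with the fingertips (bend over 0.102 rad) and held for 0.2 s (value of joint perch_middle above 0.102 rad and contact force between the fingers and pad_middle above 0.5 N), for 0.2 s.
3. The right perch is pressed down onto its stop with the fingertips (bend over 0.102 rad) and held for 0.2 s (value of joint perch_right above 0.102 rad and contact force between the fingers and pad_right above 0.5 N), for 0.2 s.
At the end, for the whole second after the job is handed in: The canister stands upright (within 0.15 rad) and still on one perch, its centre within 12 mm of the pad's centre, and that perch carries it clear of its stop (bend 0.03 to 0.095 rad), which only the stiffest one can; the gripper has let go (((horizontal distance between canister and pad_left below 0.012 m and value of joint perch_left between 0.03 and 0.095 rad and contact force between canister and pad_left above 1.5 N) or (horizontal distance between canister and pad_middle below 0.012 m and value of joint perch_middle between 0.03 and 0.095 rad and contact force between canister and pad_middle above 1.5 N) or (horizontal distance between canister and pad_right below 0.012 m and value of joint perch_right between 0.03 and 0.095 rad and contact force between canister and pad_right above 1.5 N)) and angle between canister's own z axis and vertical below 0.15 rad and linear speed of canister below 0.02 m/s); the robot touches nothing.
It fails at once if A perch is loaded with more than 22 N (contact force between any of the fingers, canister and pad_left above 22 N or contact force between any of the fingers, canister and pad_middle above 22 N or contact force between any of the fingers, canister and pad_right above 22 N).
It fails at once if The canister pushes a perch down to its stop ((contact force between canister and pad_left above 0.5 N and value of joint perch_left above 0.105 rad) or (contact force between canister and pad_middle above 0.5 N and value of joint perch_middle above 0.105 rad) or (contact force between canister and pad_right above 0.5 N and value of joint perch_right above 0.105 rad)).
It fails at once if The jar or the tweezers are moved by more than 15 mm (distance of any of jar, tweezers from where it was at the start of the episode above 0.015 m).
It also fails if it takes over 72 s, if anything falls off the work surface, if the arm or the gripper's body presses on something with over 40 N, if the wrist force passes 120 N, or if a joint passes its speed limit or range.

## Working session

There is one attempt and no reset: what is moved stays moved. The work goes in short steps, each a Python script; the robot and the scene stay as the last script left them, time stands still between calls to the robot, and variables do not carry over. Pictures are saved under pics/ and viewed, at most 10 in all, crops included, and the job is handed in when it is done.

```bash
mkdir -p pics; ls; python3 - <<'E'
from rig import *
import cv2,numpy as np
for n in("scene","side"):
    p,d=camera(n); cv2.imwrite(f"pics/{n}0.png",p[:,:,::-1]); np.savez(f"{n}0.npz",p=p,d=d)
    print(n,camera_params(n))
print(camera_params("wrist")); s=sense(); print(s["tcp_rot"],s["wrist_force"],s["time_s"],s["finger_gap"])
E
```

```text
pics
scene {'K': array([[529.82057686,   0.        , 273.20065583],
       [  0.        , 529.82057686, 209.60690833],
       [  0.        ,   0.        ,   1.        ]]), 'position': array([ 1.31391771, -0.09981842,  1.12165352]), 'rotation': array([[ 0.15527994,  0.81068676, -0.56451317],
       [ 0.98779933, -0.12056006,  0.09857871],
       [ 0.01185871, -0.57293303, -0.81951639]])}
side {'K': array([[518.00312534,   0.        , 279.49753098],
       [  0.        , 518.00312534, 218.82476831],
       [  0.        ,   0.        ,   1.        ]]), 'position': array([0.31577685, 0.94690677, 0.92969818]), 'rotation': array([[-0.95935317, -0.1963435 ,  0.20270849],
       [-0.28205685,  0.64357556, -0.71151559],
       [ 0.00924323, -0.73977005, -0.67279628]])}
{'K': array([[325.75731464,   0.        , 279.05702685],
       [  0.        , 325.75731464, 218.32286354],
       [  0.        ,   0.        ,   1.        ]]), 'tool_from_camera': array([[ 2.98123787e-04, -9.66059540e-01, -2.58319331e-01,
         6.71560001e-02],
       [ 9.99999952e-01,  3.08907633e-04, -1.15900071e-06,
         2.17273888e-04],
       [ 8.09164768e-05, -2.58319319e-01,  9.66059586e-01,
        -1.16589300e-01],
       [ 0.00000000e+00,  0.00000000e+00,  0.00000000e+00,
         1.00000000e+00]])}
[[ 1.17365549e-06  9.99998464e-01 -1.75282824e-03]
 [ 9.99999997e-01 -1.30748862e-06 -7.63515352e-05]
 [-7.63537097e-05 -1.75282815e-03 -9.99998461e-01]] [-0.14522417  0.39568793 -0.69470751] 0.1 0.08508164102728048
```

View pics/scene0.png

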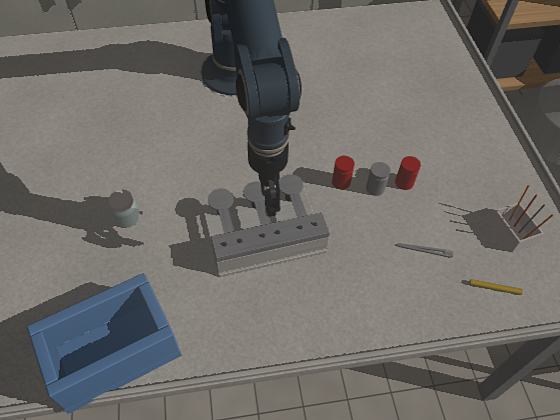

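View pics/side0.png

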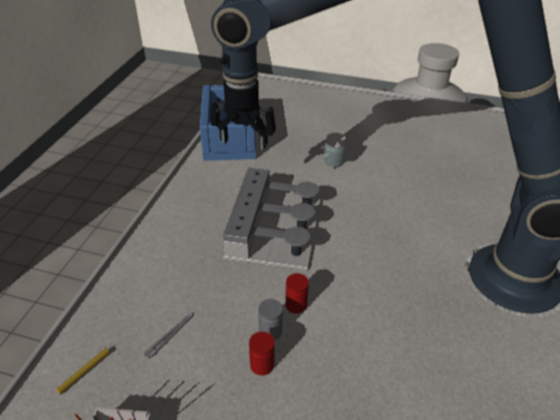

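The scene view shows the pads at about (291,186) left, (257,192) middle and (221,201) right. The plain grey cylinder at (379,178) fits the canister. The red look-alikes are at (344,172) and (408,172), the jar at (124,208), and the tweezers at (425,249). I'll confirm the canister in an enlarged crop.

```bash
cat > h.py <<'E'
import numpy as np, cv2
from rig import *
def cloud(d,K,R,t):
    v,u=np.mgrid[:d.shape[0],:d.shape[1]]
    c=np.stack([(u-K[0,2])/K[0,0]*d,(v-K[1,2])/K[1,1]*d,d],-1)
    w=c@R.T+t; w[d<=0]=np.nan; return w
def circ(q):   # min enclosing circle of horizontal points, in m
    (x,y),r=cv2.minEnclosingCircle((q[:,:2]*1000).astype(np.float32)); return np.round([x,y,r,np.median(q[:,2])*1000],1)
E
python3 - <<'E'
from h import *
for n in("scene","side"):
    z=np.load(n+"0.npz");P=camera_params(n);w=cloud(z["d"],P["K"],P["rotation"],P["position"]); p=z["p"]
    if n=="scene": cv2.imwrite("pics/crop.png",cv2.resize(p[120:290,170:470,::-1],None,fx=2.6,fy=2.6,interpolation=cv2.INTER_CUBIC))
    for name,lo,hi,seeds in(("pad",.062,.076,{"scene":[(291,186),(250,190),(221,201)],"side":[(297,236),(302,212),(306,189)]}[n]),
                   ("cyl",.074,.09,{"scene":[(380,168),(344,162),(409,162),(121,197)],"side":[(271,310),(297,283),(262,342),(334,148)]}[n])):
        m=((w[...,2]>lo)&(w[...,2]<hi)).astype(np.uint8); _,L=cv2.connectedComponents(m,connectivity=4)
        for u,v in seeds: print(n,name,(u,v),np.round(w[v,u],3),circ(w[L==L[v,u]]) if L[v,u] else None,(L==L[v,u]).sum())
E
```

```text
scene pad (291, 186) [0.524 0.082 0.069] [552.8  84.   67.5  70. ] 642
scene pad (250, 190) [ 0.525 -0.021  0.074] [562.5  -2.1  67.   69.8] 557
scene pad (221, 201) [ 0.547 -0.096  0.073] [570.9 -89.   66.7  69.9] 680
scene cyl (380, 168) [0.506 0.316 0.076] [513.6 314.7  27.   79.9] 260
scene cyl (344, 162) [0.478 0.227 0.083] [479.7 230.7  27.5  80.3] 253
scene cyl (409, 162) [0.5   0.394 0.08 ] [507.1 398.3  27.6  80.1] 256
scene cyl (121, 197) [ 0.508 -0.334  0.084] [ 512.9 -335.7   30.6   84.7] 400
side pad (297, 236) [0.518 0.085 0.071] [571.8  27.1 111.2  70.9] 1317
side pad (302, 212) [0.527 0.001 0.074] [571.8  27.1 111.2  70.9] 1317
side pad (306, 189) [ 0.54  -0.091  0.073] [ 582.8 -101.8   76.3   70.9] 524
side cyl (271, 310) [0.51  0.319 0.08 ] [514.7 315.1  26.4  80.7] 419
side cyl (297, 283) [0.478 0.234 0.081] [478.4 229.8  26.9  80.8] 369
side cyl (262, 342) [0.504 0.398 0.081] [506.7 397.4  26.8  81. ] 491
side cyl (334, 148) [ 0.511 -0.311  0.064] None 231263
```

View pics/crop.png

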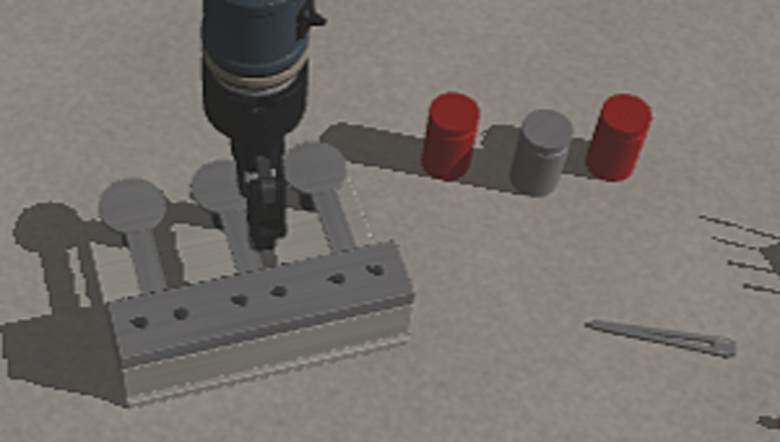

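The crop confirms it: the plain grey cylinder is the canister at (0.514, 0.315), between two red ones. Both cameras agree on the position and on its 80 mm height. One wrist view should fix the pad centres.

```bash
cat >> h.py <<'E'
def pads(w,axis,seeds):
    z=w[...,2]; out=[]
    m=((z>.062)&(z<.077)).astype(np.uint8); m=cv2.morphologyEx(m,cv2.MORPH_OPEN,np.ones((3,3),np.uint8))
    for s in seeds:
        q=w[(m>0)&(np.hypot(w[...,0]-s[0],w[...,1]-s[1])<.06)]
        if len(q)<50: out.append(None);continue
        a=q[:,:2]@axis; a0=np.percentile(a,1); out.append(circ(q[a<a0+.048]))
    return out
def wrist():
    s=sense(); p,d=camera("wrist"); P=camera_params("wrist"); T=P["tool_from_camera"]; R=s["tcp_rot"]
    return p,cloud(d,P["K"],R@T[:3,:3],R@T[:3,3]+s["position"])
E
python3 - <<'E'
from h import *
ax=np.array([.9946,.104]);S=[(.518,.082),(.528,-.006),(.536,-.094)]
z=np.load("scene0.npz");P=camera_params("scene");print(pads(cloud(z["d"],P["K"],P["rotation"],P["position"]),ax,S))
z=np.load("side0.npz");P=camera_params("side");print(pads(cloud(z["d"],P["K"],P["rotation"],P["position"]),ax,S))
command_gripper(0.0,30)
p,w=wrist();cv2.imwrite("pics/w1.png",p[:,:,::-1]);print(pads(w,ax,S))
f=[]
for i in range(5): sleep(.05);f.append(sense()["wrist_force"][2])
s=sense();print(f,s["finger_gap"],s["time_s"])
E
```

```text
[array([515.8,  82. ,  32.1,  70.2]), array([530. ,  -5.6,  59.4,  70.1]), array([536.5, -80.9,  46.9,  70.4])]
[array([521.5,  69.6,  47.1,  71.4]), array([528.9,  -6.1,  59.8,  71.2]), array([538.9, -81.2,  47.9,  71.5])]
[array([520.7,  68.9,  47.1,  69. ]), array([527.7,  -6. ,  59.9,  69. ]), array([534. , -79.3,  45.5,  68.9])]
[np.float64(0.017340268938196072), np.float64(0.4068101483445147), np.float64(-0.4541367714248934), np.float64(-0.37118326505414506), np.float64(0.4472468020627584)] 0.00029930987303489654 1.1667
```

View pics/w1.png

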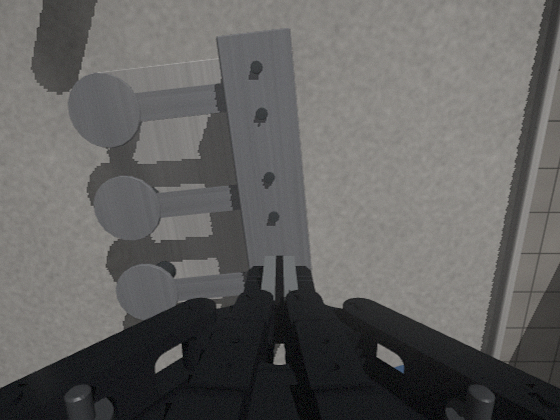

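The wrist view shows all three pads: left (104,110), middle (128,208), right (147,290). My search radius took in the neighbouring pads, so I'll narrow it and take a joint fit.

```bash
sed -i 's/<.06)\]/<.042)]/' h.py
python3 - <<'E'
from h import *
ax=np.array([.9946,.104]);S=[(.518,.082),(.528,-.006),(.536,-.094)]
z=np.load("scene0.npz");P=camera_params("scene");print(*pads(cloud(z["d"],P["K"],P["rotation"],P["position"]),ax,S))
z=np.load("side0.npz");P=camera_params("side");print(*pads(cloud(z["d"],P["K"],P["rotation"],P["position"]),ax,S))
p,w=wrist();print(*pads(w,ax,S))
E
```

```text
[515.8  82.   32.1  70.2] [522.9 -12.2  30.5  70.1] [536.7 -96.   32.   70.4]
[518.7  82.9  34.4  71.4] [528.9  -5.9  33.6  71.2] [539.1 -96.2  33.9  71.5]
[519.8  84.5  32.   69. ] [529.6  -4.7  32.1  69. ] [538.1 -93.8  32.2  68.9]
```

The pads come out at L (0.5185, 0.083), M (0.5285, −0.0055) and R (0.538, −0.095), with radius 32 mm and 90 mm spacing, as they should be. Next I'll press the left one.

```bash
cat >> h.py <<'E'
R0=np.array([[0,1,0],[1,0,0],[0,0,-1.]])
PAD=dict(L=(.5185,.083),M=(.5285,-.0055),R=(.538,-.095))
def fz(n=12):
    f=[]
    for _ in range(n): sleep(.015); f.append(sense()["wrist_force"][2])
    return float(np.mean(f))
def press(k):
    x,y=PAD[k]; at=lambda tip:[x,y,tip+.025]
    if sense()["position"][2]<.12: move_l(at(.12)[:2]+[.145])
    movep(at(.085),R0); sleep(.3); f0=fz(20)
    move_l(at(.062),feed=.03,until_force=12); sleep(.15); prev=fz()-f0; log=[(62,round(prev,2))]
    tip=.062
    while tip>.0548 and prev<13:
        tip-=.0007 ; move_l(at(tip),feed=.02); sleep(.05); f=fz()-f0; log.append((round(tip*1e3,1),round(f,2)))
        stop=f-prev>2.5; prev=f
        if stop: break
    sleep(.3); print(k,log,"actual",sense()["position"])
    move_l(at(.1),feed=.05); print(fz()-f0,sense()["time_s"])
E
python3 -c "
from h import *
press('L')"
```

```text
L [(62, 1.12), (61.3, 0.82), (60.6, 1.12), (59.9, 1.16), (59.2, 1.47), (58.5, 1.99), (57.8, 5.29)] actual [0.51862185 0.08301167 0.08299918]
-0.2751944579277583 8.525
```

The left perch is on its stop, with the steep rise at 57.8 mm and about 1–1.5 N before it, so it is weak. Now the other two.

```bash
python3 -c "
from h import *
press('M');press('R')"
```

```text
M [(62, 1.37), (61.3, 1.7), (60.6, 1.88), (59.9, 2.28), (59.2, 2.3), (58.5, 2.66), (57.8, 5.66)] actual [ 0.52864891 -0.00549178  0.08313014]
-0.26682730750012895 15.3667
R [(62, 3.73), (61.3, 4.21), (60.6, 4.56), (59.9, 4.35), (59.2, 4.95), (58.5, 5.42), (57.8, 7.44), (57.1, 10.05)] actual [ 0.53833568 -0.09502335  0.0828704 ]
-0.15648798738803257 22.725
```

The right perch is stiffest: about 5.5 N at the stop, against about 2.7 N and 1.3 N. Next is the canister: I'll go above it, look from close by, then grasp.

```bash
python3 - <<'E'
from h import *
move_l([.538,-.095,.25],feed=.25)
command_gripper(.085,30)
movep([.5142,.315,.22],R0); sleep(.2)
p,w=wrist();cv2.imwrite("pics/w2.png",p[:,:,::-1])
z=w[...,2];m=(z>.073)&(z<.088)&(np.hypot(w[...,0]-.514,w[...,1]-.315)<.04)
print(circ(w[m]),m.sum(),sense()["time_s"])
E
```

```text
[514.1 316.8  25.   78.9] 2861 25.9333
```

View pics/w2.png

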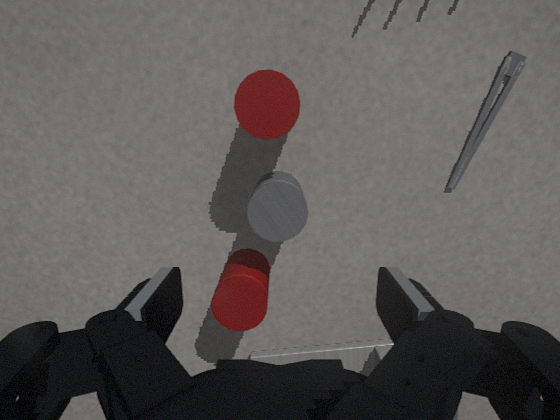

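The grey canister at (277,207) has a 25 mm radius and its centre at (0.514, 0.316). The fingers will straddle it along x, clear of both red ones. I'll grasp and lift it.

```bash
python3 - <<'E'
from h import *
x,y=.5141,.3162
move_l([x,y,.061],feed=.12)
f0=fz(); command_gripper(.03,40); s=sense(); print(s["finger_gap"],s["gripper_force"])
move_l([x,y,.21],feed=.12); print("weight",fz()-f0,sense()["finger_gap"])
px,py=PAD["R"]
movep([px,py,.23],R0); sleep(.3)
p,w=wrist();cv2.imwrite("pics/w3.png",p[:,:,::-1])
p,d=camera("side");cv2.imwrite("pics/s3.png",p[:,:,::-1]);P=camera_params("side");w=cloud(d,P["K"],P["rotation"],P["position"])
near=np.hypot(w[...,0]-px,w[...,1]-py)<.05
for lo in np.arange(.13,.25,.01):
    q=w[near&(w[...,2]>lo)&(w[...,2]<lo+.01)]
    if len(q)>5: print(round(lo,2),len(q),np.round(q.min(0),3),np.round(q.max(0),3))
print(sense()["time_s"])
E
```

```text
0.04890951181070296 41.83623790740967
weight -3.773533137405434 0.04898464193024595
0.17 68 [ 0.514 -0.094  0.17 ] [ 0.562 -0.065  0.18 ]
0.18 64 [ 0.514 -0.106  0.18 ] [ 0.559 -0.069  0.19 ]
0.19 69 [ 0.514 -0.1    0.19 ] [ 0.559 -0.069  0.2  ]
0.2 67 [ 0.508 -0.091  0.2  ] [ 0.571 -0.068  0.21 ]
0.21 81 [ 0.503 -0.093  0.21 ] [ 0.577 -0.068  0.22 ]
0.22 116 [ 0.501 -0.097  0.22 ] [ 0.578 -0.067  0.23 ]
0.23 113 [ 0.5   -0.094  0.23 ] [ 0.577 -0.069  0.24 ]
0.24 174 [ 0.499 -0.12   0.24 ] [ 0.577 -0.069  0.25 ]
31.55
```

View pics/s3.png

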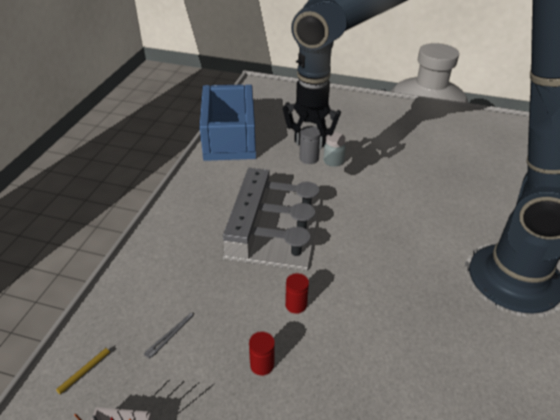

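The canister hangs upright at (310,145) in the side view, centred over the right pad at (0.537, −0.094). I'll lower it in small steps until the perch carries its weight.

```bash
python3 - <<'E'
from h import *
px,py=PAD["R"]
move_l([px,py,.137],feed=.12); sleep(.2); f0=fz(25); b=.0675; log=[]
while b>.0615:
    move_l([px,py,b+.061],feed=.02); sleep(.1); f=fz()-f0; log.append((round(b*1e3,1),round(f,2)))
    if f>3.1: break
    b-=.001
print(log,sense()["time_s"])
command_gripper(.068,20); sleep(.4)
move_l([px,py,.20],feed=.06); move_l([px,py,.30],feed=.2); movep([.62,.1,.32],R0); sleep(.2)
for n in("scene","side"):
    p,d=camera(n);P=camera_params(n);w=cloud(d,P["K"],P["rotation"],P["position"])
    m=(w[...,2]>.135)&(w[...,2]<.155)&(np.hypot(w[...,0]-px,w[...,1]-py)<.045);q=w[m];print(n,circ(q),m.sum(),np.linalg.lstsq(np.c_[q[:,:2],np.ones(len(q))],q[:,2],rcond=None)[0][:2])
    cv2.imwrite(f"pics/{n}4.png",p[:,:,::-1])
print(sense()["time_s"],sense()["wrist_force"])
E
```

```text
[(67.5, 1.77), (66.5, 2.62), (65.5, 3.25)] 35.0667
scene [531.3 -96.3  26.7 141.3] 299 [0.05126826 0.00891785]
side [533.6 -96.8  28.1 141.7] 224 [ 0.0592178  -0.03109583]
38.975 [0.234278   0.37024377 0.41100846]
```

View pics/scene4.png

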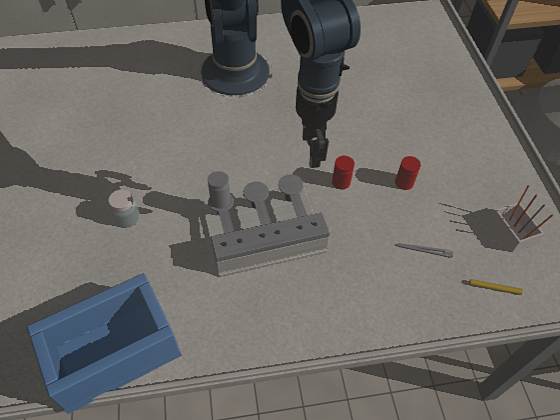

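The canister stands at (219,190) on the right perch. Its top is at 141.5 mm (sunk about 7–8 mm), the tilt is about 0.06 rad, and the base centre is around (0.537, −0.097), within about 3 mm of the pad centre. The arm is clear, so I'll hand it in.

```bash
python3 -c "
from rig import *
print(finish_job())"
```

```text
the job is handed in; nothing more can be done
None
```

I pressed all three perches onto their stops from left to right, found the right one stiffest (about 5.5 N), and left the canister standing upright on its pad, clear of the stop; the job is handed in (no verdict was returned).

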